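Set out the grease, uncouple a drawbar and hold it off its ball

ROBOT

A 6-joint arm with a two-finger parallel gripper is mounted at the origin on the work surface. World frame = base frame: x ahead of the robot, y to its left, z up, the work surface at z = 0. Lengths are in m, angles in degrees, forces in N, time in s.
With the tool pointing down it reaches from about 0.275 to 0.85 m from the base axis. Payload 19 kg.
Tool frame: the origin (TCP) lies between the finger pads; the fingertips stand 22 mm ahead of it and the grasp point (between the pads) lies 3 mm ahead of it; z points along the fingers, y is the line along which they close (so a half turn about z gives the same grasp; the last joint's range is limited). The gripper opens to 85 mm and grips with 20 to 120 N. Pads are 22 mm wide; open, the fingers measure 114 mm over their backs; the gripper's body (76 mm by 85 mm) begins 54 mm behind the grasp point. The pads swing forward as they close: fully open they stand 13 mm farther back than shut.
Start: joints at [62.911, 8.623, 82.357, -0, 89.026, -7.678], TCP at [0.191, 0.542, 0.253] pointing down, gripper open.
Joint ranges: [-160.23, 160.23], [-39.13, 120.54], [6.94, 153.29], [-79.49, 259.48], [9.18, 160.14], [-161.06, 161.06]. Speed limits (degrees/s): [108.29, 108.29, 127.2, 172.46, 172.46, 172.46].

INTERFACE

Orientations are given as a 3x3 rotation matrix whose columns are the frame's x, y, z axes.
In Python, from bench import r, capture, camera_model, order gives the robot as it stands. The module is installed in compiled form; this text tells all that it offers.
- The arm moves only by the tool send_rows, never from a script. Its argument "motion" is a list of rows, each a list of 5 numbers: the shift along the tool's x, y, z normalised to -1 to 1, where 1 is 0.3 m, then the turn about the tool's z normalised to -1 to 1, where 1 is pi rad, then the finger opening in mm, from 0 to 85.4. In form: [[x, y, z, yaw, jaw], ...]. A call has 1 to 5 rows; each row is the pose to reach, as a shift and turn from the pose commanded when the call began, along the tool's axes at that moment, turning the shorter way round; what a row does not reach only later rows make up. A row lasts 1/8 s, in which the tool goes at most 62.5 mm and 10.7 degrees, less where a joint would pass 70% of its speed; a pose out of reach is approached as far as the arm can. A call with a number of a shift or a turn outside -1 to 1 is refused whole. A call with a gripper value outside its range is refused whole. The fingers move at their own pace and stop on an object; "grip_force" is the grip in N (left out, the last holds). Time passes only in rows, so rows that repeat a pose let the fingers close. It gives the time, the measured TCP pose, the force, the opening and the grip force at its end, in the units of the state.
- r.get_obs(): the state, without advancing time (a new reading comes with each control period).
- capture(name): name is "scene" or "top" or "wrist"; returns the picture (384x512x3 uint8, blue, green, red); there is no depth.
- camera_model(name): a dict with "vertical_fov" (degrees; the focal length in pixels is half the picture's height over the tangent of half this angle, whatever the lens; pixels are square), "cx", "cy" (the principal point, pixels), "camera_from_world" (4x4, takes a point from world to camera coordinates); the wrist camera has in their place "hand_eye" (4x4, takes a point from camera to tool coordinates, whose origin is the TCP and whose axes are the flange's). Camera axes: x right, y up, looking along -z (the intrinsics and any distortion apply to the point x, -y, -z); pixel columns grow to the right and rows downward; lengths in m; the calibration is good to about 2 mm. The wrist camera is an equidistant fisheye: a pixel r from the principal point sees the ray r / f radians off the axis. A picture is of the moment at which its call begins: read the wrist's pose just before it. camera_model takes no time and is no camera call.
- order.job_done(): hands the job in; it is judged then, once.
The state is a dict: "clock": time; "joint_pos": joint angles; "dq": joint speeds; "joint_torque": joint torques, N m; "position": TCP position; "tcp_rot": TCP orientation; "force": force on the tool from outside, world axes, zero at the start; "ft_torque": the same for the moment, N m; "opening": finger opening in m; "finger_force": force on a finger pad.
Only numpy, scipy, OpenCV 4.12 (cv2) and the standard library are available. Lean on these libraries where they do the work, as an engineer would, in place of code of your own. Each camera call takes 0.05 s, during which the arm holds its last target. There are 200 camera calls.

TASK

I want to grease the ball under the drawbar: first swap the squat grease tin and the tall oil tin, so that the grease stands on the round pad next to the hitch and the oil on the pad farther from it, both upright and fully on their pads. Then pull the spring latch on top of the coupler sideways to its stop and lift the drawbar by it until the coupler hangs about 10 cm above its seat. Finish while still holding it up there, steady and with nothing else propping it, and leave the other things on the bench where they are.

Things in the scene. Friction and masses are not known exactly. Their poses are not given: they have to be found in the camera images.
- hitch: The fixed hitch: dark steel base plate (120 mm along its x; 460 mm along its y, from -75 to +385 mm; 12 mm thick) bolted to the bench, with ball mount and pivot bracket (uprights 112 mm high). Origin on the bench top straight below the ball centre, z up. The drawbar runs from the ball along the hitch's +y to the pivot; the latch is pulled along the hitch's +x.
- ball_top (a point): Top of the steel ball (50 mm across, on a thin neck), 110 mm above the bench; the ball is hidden in the coupler at the start. The coupler is the grey box-shaped socket, 67 mm wide and about 90 mm long, at the drawbar's free end; its top is 120 mm above the bench when down.
- pivot (a point): Pivot of the drawbar, a pin level along the hitch's x, 320 mm from the ball's axis along the hitch's +y and 85 mm above the bench. The drawbar is a grey square tube, 40 x 40 mm.
- drawbar (a joint): Hinge angle of the drawbar, rad: 0 down on the ball (start), growing as the coupler end rises, stop at 0.6. The coupler rises 320 mm x sin(angle): 0.32 is 10 cm. Once unlatched it swings up freely and falls back if let go. It weighs 0.6 to 1.2 kg; 4 to 8 N lifts it at the latch.
- latch (a joint): Travel of the latch along the hitch's +x, m: 0 locked (start), 0.022 at its stop. The spring pushes it back: 3.5 N when locked, 11 N at the stop. While it is under about 0.013 its keeper hooks under the ball and the drawbar cannot rise. It rides on the coupler; if it slips back once the drawbar is well above the ball, no harm is done.
- latch_tab (a point): Middle of the latch's upright black rubber tab, which is to be gripped: 12 mm thick along the hitch's x, 40 mm wide along its y, 125 to 177 mm above the bench when down (this point: 152 mm; plate below it: top at 126). Free for 50 mm on both sides. Rises with the drawbar, leaning by its angle towards the pivot; it can turn between fingers that close along the hitch's x.
- grease_tin: The squat plain metal tin: 54 mm across, 55 mm high, 0.2 kg, origin at the centre of its underside. Starts on the far pad.
- oil_tin: The tall plain metal tin: 52 mm across, 100 mm high, 0.25 kg, origin at the centre of its underside. Starts on the near pad.
- near_pad: Round black pad fixed to the bench, 100 mm across, 4 mm thick, the one next to the coupler end of the hitch; the grease tin belongs on it. Origin at the centre of its underside.
- far_pad: The same kind of pad, farther from the hitch; the oil tin belongs on it. Between the two pads and around them is free bench on which a tin can be parked.
- jar: Bystander, to be left alone: amber jar 60 mm across, 75 high, beside the drawbar. Origin: on its underside.
- screwdriver: Bystander, to be left alone: screwdriver 200 mm long, lying beside the drawbar. Origin: on its underside.
- big_nut: Bystander, to be left alone: steel ring nut 40 mm across, 16 high. Origin: on its underside.
- offcut: Bystander, to be left alone: wooden offcut 90 x 60 x 40 mm. Origin: on its underside.
- carton: Bystander, to be left alone: cardboard carton 100 x 70 x 60 mm. Origin: on its underside.
Mind the look-alikes: they are no part of the job. What is shaped like the far_pad but purple or red is not meant. Leave any blue look-alike of the oil_tin alone.

How it is judged:
By the outcome, as a careful person would: the job done as asked, in the order asked, and still so for the second after the job is handed in, while the arm keeps its last pose, push and grip.
It also fails if it takes over 72 s, if anything falls off the work surface, if the arm or the gripper's body presses on something with over 40 N, if the wrist force passes 120 N, or if a joint passes its speed limit or range.

## Working session

There is one attempt and no reset: what is moved stays moved. The work goes in short steps, Python scripts to look and compute and a tool call to move; the robot and the scene stay as the last step left them, time stands still between calls to the robot, and variables do not carry over. Pictures are saved under pics/ and viewed, at most 13 in all, crops included, and the job is handed in when it is done.

Besides the shell and the picture viewer there is one more tool, called after "Call:" by a JSON object that holds its "method" and its "body", one argument or row to a line. send_rows: Moves the arm, as the interface text tells. Its arguments: {"type":"object","properties":{"motion":{"type":"array","items":{"type":"array","items":{"type":"number"}}},"grip_force":{"type":"number"}},"required":["motion"]}

```bash
mkdir -p pics; python3 - <<'E'
from bench import r,capture,camera_model
import cv2,numpy as np
o=r.get_obs();print({k:np.round(v,3).tolist() for k,v in o.items()})
for n in("scene","top","wrist"):
    cv2.imwrite(f"pics/{n}0.png",capture(n));print(n,{k:np.round(v,4).tolist() for k,v in camera_model(n).items()})
E
```

```text
{'clock': 0.0, 'joint_pos': [62.908, 8.651, 82.391, 0.001, 89.028, -7.678], 'dq': [-0.075, 0.009, -0.029, 0.003, 0.036, 0.048], 'joint_torque': [-0.003, -71.303, -57.089, -0.001, 0.009, 0.0], 'position': [0.191, 0.542, 0.253], 'tcp_rot': [[-0.943, 0.332, -0.001], [0.332, 0.943, -0.001], [0.0, -0.001, -1.0]], 'force': [-0.227, 0.135, -0.104], 'ft_torque': [0.012, 0.011, 0.026], 'finger_force': 0.0, 'opening': 0.085}
scene {'vertical_fov': 57.6443, 'cx': 258.0867, 'cy': 188.3576, 'camera_from_world': [[0.7846, 0.6196, 0.0207, -0.4098], [-0.3577, 0.4252, 0.8314, 0.1017], [0.5064, -0.6597, 0.5553, -1.3142], [0.0, 0.0, 0.0, 1.0]]}
top {'vertical_fov': 44.6039, 'cx': 255.8231, 'cy': 200.8211, 'camera_from_world': [[-0.0066, -1.0, -0.0059, -0.0337], [0.9927, -0.0073, 0.12, -0.565], [-0.12, -0.0051, 0.9928, -1.6478], [0.0, 0.0, 0.0, 1.0]]}
wrist {'vertical_fov': 65.7065, 'cx': 256.4788, 'cy': 191.44, 'hand_eye': [[-0.0002, 0.9481, 0.3179, 0.0819], [1.0, 0.0001, 0.0003, 0.0002], [0.0003, 0.3179, -0.9481, -0.1201], [0.0, 0.0, 0.0, 1.0]]}
```

View pics/top0.png

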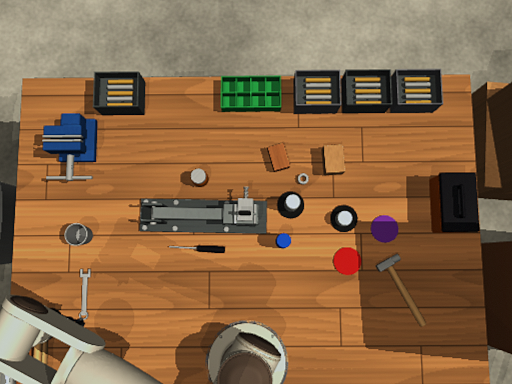

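View pics/scene0.png

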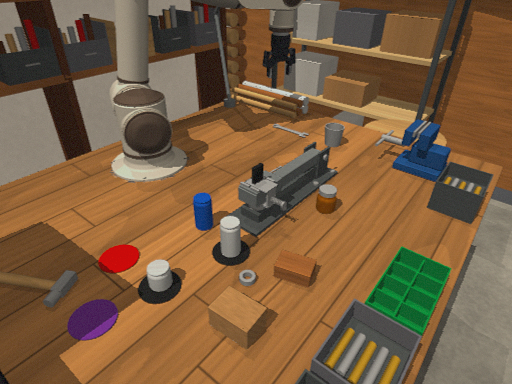

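The top view shows the near pad with the tall tin at about (291,204) and the far pad with the squat tin at about (344,217). The coupler is at about (245,210), and the drawbar runs left to its pivot at about (145,215). The blue tin is at (283,240). Next I'll measure these and zoom in.

```bash
cat > h.py <<'E'
import numpy as np,cv2
from bench import r,capture,camera_model
def cam(n):
    m=camera_model(n);f=192/np.tan(np.radians(m["vertical_fov"])/2);return m,f
def ray(n,uv):
    m,f=cam(n);T=np.array(m["camera_from_world"]);d=np.array([(uv[0]-m["cx"])/f,-(uv[1]-m["cy"])/f,-1])
    return -T[:3,:3].T@T[:3,3],T[:3,:3].T@d
def onz(n,uv,z):
    c,d=ray(n,uv);return c+d*(z-c[2])/d[2]
def proj(n,p):
    m,f=cam(n);T=np.array(m["camera_from_world"]);q=T[:3,:3]@p+T[:3,3]
    return np.array([m["cx"]+f*q[0]/-q[2],m["cy"]-f*q[1]/-q[2]])
def blobs(mask,box,amin=20):
    x0,y0,x1,y1=box;m=np.zeros(mask.shape,np.uint8);m[y0:y1,x0:x1]=mask[y0:y1,x0:x1]
    cs,_=cv2.findContours(m,cv2.RETR_EXTERNAL,cv2.CHAIN_APPROX_NONE)
    return [c for c in cs if cv2.contourArea(c)>amin]
E
python3 - <<'E'
from h import *
t=cv2.imread("pics/top0.png");s=cv2.imread("pics/scene0.png")
ht=t.max(2)
for box,nm in(((272,185,308,222),"near"),((327,202,361,234),"far")):
    c=max(blobs(((ht<60)*255).astype(np.uint8),box),key=cv2.contourArea);e=cv2.fitEllipse(cv2.convexHull(c))
    print(nm,"pad",np.round(e[0],1),np.round(e[1],1),onz("top",e[0],.004).round(4))
    w=((t.min(2)>110)*255).astype(np.uint8)
    for c in blobs(w,box): e=cv2.fitEllipse(cv2.convexHull(c));print(" tin",np.round(e[0],1),np.round(e[1],1),onz("top",e[0],.1 if nm=="near" else .059).round(4))
a=cv2.resize(t[180:245,125:275],None,fx=5,fy=5,interpolation=cv2.INTER_CUBIC)
b=cv2.resize(s[140:290,130:345],None,fx=3.5,fy=3.5,interpolation=cv2.INTER_CUBIC)
cv2.imwrite("pics/ct.png",a);cv2.imwrite("pics/cs.png",b)
E
```

```text
near pad [290.  204.5] [26.  26.8] [ 0.554  -0.1623  0.004 ]
 tin [292.6 201.1] [13.6 14.6] [ 0.5547 -0.1647  0.1   ]
far pad [343.5 218.2] [26.3 27.2] [ 0.5022 -0.356   0.004 ]
 tin [344.5 217.5] [14.  14.5] [ 0.5002 -0.3496  0.059 ]
```

View pics/ct.png

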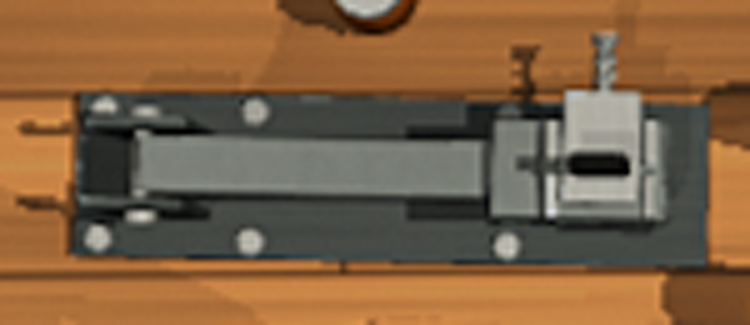

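View pics/cs.png

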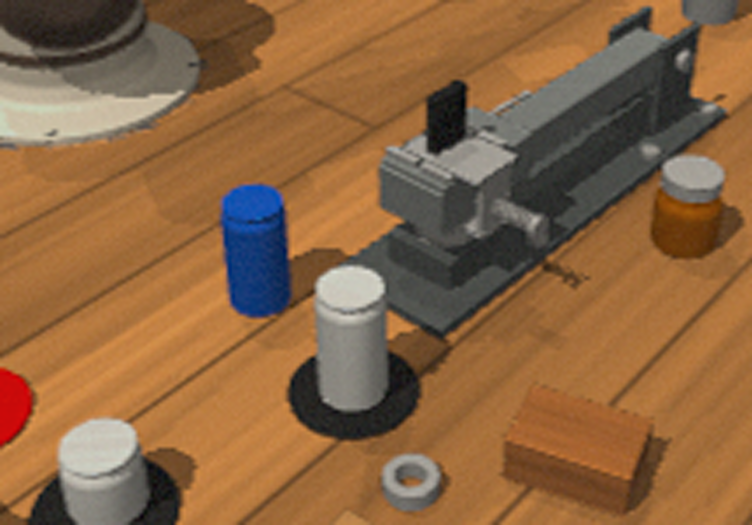

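The top crop shows the base plate corners at crop (77,93), (708,106), (706,266), (70,254). The black tab is centred at crop (598,163), which is about (244.6,212.6) in the full image. The pull rod points up in the image, so hitch +x is roughly world +x. In the scene crop the tab top is at about (257.7,165.7) in the full image.

```bash
python3 - <<'E'
from h import *
t=cv2.imread("pics/top0.png");s=cv2.imread("pics/scene0.png")
C=[onz("top",(125+u/5,180+v/5),.012) for u,v in((77,93),(708,106),(706,266),(70,254))]
print("corners",np.round(C,4).tolist())
tl,tr,br,bl=C; y=(tl+bl-tr-br)/2;L=np.linalg.norm(y);y/=L;W=np.linalg.norm((tl+tr-bl-br)/2)
cen=sum(C)/4;print("LW",L,W,"ydir",y,"yaw",np.degrees(np.arctan2(-y[0],y[1])))
x=np.array([y[1],-y[0],0]);o=cen-y*.155;print("origin",o,"tab predicted?",o)
print("tab top view at .177",onz("top",(244.6,212.6),.177), "scene .177",onz("scene",(257.7,165.7),.177),"scene .126",onz("scene",(257.4,182.9),.126))
k=((s.max(2)<45)*255).astype(np.uint8)
for c in blobs(k,(245,155,270,190)): R=cv2.minAreaRect(c);print("tab scene",R, onz("scene",R[0],.152))
k=((t.max(2)<45)*255).astype(np.uint8)
for c in blobs(k,(235,205,255,220),5): R=cv2.minAreaRect(c);print("tab top",R,onz("top",R[0],.177))
w=((s.min(2)>110)*255).astype(np.uint8)
for box,z,nm in(((215,210,245,228),.1,"oil"),((145,255,175,275),.059,"grease")):
  for c in blobs(w,box): e=cv2.fitEllipse(c);print(nm,e,onz("scene",e[0],z))
for box,nm in(((205,230,255,270),"near"),((130,260,190,305),"far")):
  k=((s.max(2)<50)*255).astype(np.uint8)
  c=max(blobs(k,box),key=cv2.contourArea);e=cv2.fitEllipse(cv2.convexHull(c));print(nm,e,onz("scene",e[0],.004))
for nm,p in(("jar",None),):pass
print("nut",onz("top",(302.5,178.5),.016),"blue",onz("top",(283.5,240.5),.1),"jar",onz("top",(199,176),.075),"offcut",onz("top",(277,156),.04),"red",onz("top",(347,261),0))
E
```

```text
corners [[0.5786, 0.3834, 0.012], [0.5657, -0.0768, 0.012], [0.4494, -0.0742, 0.012], [0.4613, 0.3857, 0.012]]
LW 0.46021247292710565 0.11686622220912865 ydir [0.02693911 0.99963708 0.        ] yaw -1.5436841753862411
origin [ 5.09566472e-01 -4.19844444e-04  1.20000000e-02] tab predicted? [ 5.09566472e-01 -4.19844444e-04  1.20000000e-02]
tab top view at .177 [ 0.50883698 -0.00138847  0.177     ] scene .177 [ 0.51896318 -0.00343593  0.177     ] scene .126 [ 0.52371163 -0.00913571  0.126     ]
tab scene ((257.0, 173.0), (10.0, 20.0), 0.0) [ 0.51606672 -0.00209367  0.152     ]
tab top ((244.5, 212.5), (3.0, 11.0), 90.0) [ 0.50916826 -0.00106213  0.177     ]
oil ((229.1296844482422, 221.7808380126953), (11.58379077911377, 20.560564041137695), 83.29232025146484) [ 0.55614091 -0.16271757  0.1       ]
grease ((157.1448211669922, 267.024658203125), (14.704986572265625, 23.40226173400879), 75.21025085449219) [ 0.50493109 -0.35084669  0.059     ]
near ((230.689208984375, 251.5445556640625), (25.622901916503906, 36.75585174560547), 86.52935028076172) [ 0.56125864 -0.16588216  0.004     ]
far ((159.3921661376953, 286.3847961425781), (30.923757553100586, 43.812679290771484), 70.36766052246094) [ 0.51012185 -0.35793467  0.004     ]
nut [ 0.64770215 -0.20849735  0.016     ] blue [ 0.41958299 -0.13160027  0.1       ] jar [0.64947087 0.1620824  0.075     ] offcut [ 0.72687591 -0.11545777  0.04      ] red [ 0.34786322 -0.36477687  0.        ]
```

Tab is at about (0.511,-0.001) and hitch yaw about -1.5°. Oil and near pad are both at about (0.556,-0.164), grease at (0.503,-0.350), far pad at (0.506,-0.357). I'll park the grease near (0.42,-0.27). First move: head over and turn so the tool's y lies along the hitch's x.

Call:
{"method": "send_rows", "body": {
  "motion": [
    [-0.12,-0.15,0,0.058,85],
    [-0.25,-0.31,0,0.116,85],
    [-0.38,-0.47,0,0.174,85],
    [-0.51,-0.63,0,0.232,85],
    [-0.64,-0.79,0,0.29,85]
  ],
  "grip_force": 30
}}

```text
clock: 0.78
position: [0.2935, 0.2532, 0.2533]
tcp_rot: [[-0.31, 0.951, 0.0], [0.951, 0.31, -0.0], [-0.0, 0.0, -1.0]]
force: [2.0, -0.6, 0.6]
opening: 0.085
finger_force: 0.0
```

```bash
cat >> h.py <<'E'
def plan(p,ang=-1.54):
    o=r.get_obs();R=np.array(o["tcp_rot"]);d=R.T@(np.array(p)-o["position"])/.3
    a=np.degrees(np.arctan2(R[1,1],R[0,1]));y=-((ang-a+180)%360-180)/180
    return np.append(d,y).round(3),np.round(o["position"],4),round(a,2),np.round(o["joint_pos"],1),o["clock"]
E
python3 - <<'E'
from h import *
print(plan((.503,-.35,.2)))
E
```

```text
(array([-2.128,  0.04 ,  0.178,  0.109]), array([0.2935, 0.2532, 0.2533]), np.float64(18.08), array([ 29.4, -14.5, 104.4,  -0. ,  90.1,  11.3]), 0.775)
```

Call:
{"method": "send_rows", "body": {
  "motion": [
    [-0.2,0,0,0.04,85],
    [-0.4,0,0,0.08,85],
    [-0.6,0,0,0.109,85],
    [-0.8,0,0,0.109,85],
    [-1.0,0,0,0.109,85]
  ]
}}

```text
clock: 1.4
position: [0.3881, -0.0319, 0.2535]
tcp_rot: [[0.022, 1.0, 0.001], [1.0, -0.022, -0.0], [-0.0, 0.001, -1.0]]
force: [1.0, 1.3, -0.0]
opening: 0.085
finger_force: 0.0
```

Call:
{"method": "send_rows", "body": {
  "motion": [
    [-0.19,0.08,0.05,0,85],
    [-0.38,0.16,0.1,0,85],
    [-0.57,0.24,0.15,0,85],
    [-0.76,0.32,0.17,0,85],
    [-0.95,0.4,0.17,0,85]
  ]
}}

```text
clock: 2.02
position: [0.5013, -0.317, 0.2014]
tcp_rot: [[0.022, 1.0, -0.001], [1.0, -0.022, 0.001], [0.001, -0.001, -1.0]]
force: [1.4, 0.6, 2.0]
opening: 0.0849
finger_force: 0.0
```

```bash
cat > wr.py <<'E'
from h import *
def wray(uv,o,R=None):
    m=camera_model("wrist");f=192/np.tan(np.radians(m["vertical_fov"])/2);H=np.array(m["hand_eye"])
    v=np.array([uv[0]-m["cx"],uv[1]-m["cy"]]);rr=np.hypot(*v);th=rr/f
    d=np.array([np.sin(th)*v[0]/rr,-np.sin(th)*v[1]/rr,-np.cos(th)])
    R=np.array(o["tcp_rot"]);return R@H[:3,3]+o["position"],R@(H[:3,:3]@d)
def wz(uv,o,z):
    c,d=wray(uv,o);return c+d*(z-c[2])/d[2]
E
python3 - <<'E'
from wr import *
print(plan((.503,-.35,.2)))
o=r.get_obs();w=capture("wrist");cv2.imwrite("pics/w1.png",w)
k=((w.min(2)>110)*255).astype(np.uint8)
for c in blobs(k,(0,0,512,384),200):
    e=cv2.fitEllipse(c);print(np.round(e[0],1),np.round(e[1],1),wz(e[0],o,.059).round(4))
k=((w.max(2)<45)*255).astype(np.uint8)
for c in blobs(k,(0,0,512,384),1500):
    e=cv2.fitEllipse(cv2.convexHull(c));print("dark",np.round(e[0],1),np.round(e[1],1),wz(e[0],o,.004).round(4))
E
```

```text
(array([-0.11 ,  0.008,  0.005,  0.002]), array([ 0.5013, -0.317 ,  0.2014]), np.float64(-1.25), array([-39.7,  12.1,  84.3,   0. ,  83.7, -38.5]), 2.025)
[260.7 219.3] [52.7 55.8] [ 0.5044 -0.3513  0.059 ]
[394.1  79.7] [31.4 40.8] [ 0.6309 -0.2165  0.059 ]
[330.7  17.9] [44.7 66.6] [ 0.5699 -0.1632  0.059 ]
dark [265.5 385.1] [290.4 475.9] [ 0.5086 -0.7029  0.004 ]
dark [304.8  34.8] [74.6 85.7] [ 0.5551 -0.1691  0.004 ]
```

View pics/w1.png

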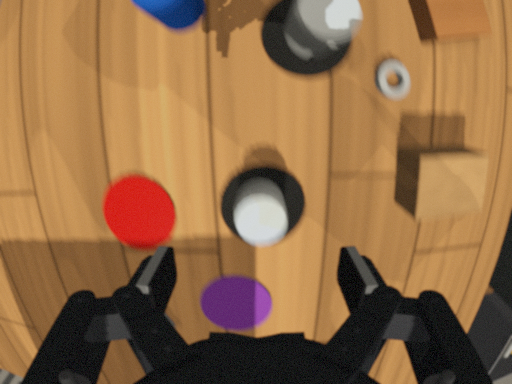

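The wrist view shows the grease tin top at (261,219), with its pad centre at about (263,205), clear between the fingers. I'll descend and grip.

Call:
{"method": "send_rows", "body": {
  "motion": [
    [-0.115,0.01,0.05,0,85],
    [-0.115,0.01,0.2,0,85],
    [-0.115,0.01,0.38,0,85],
    [-0.115,0.01,0.53,0,85],
    [-0.115,0.01,0.53,0,85]
  ]
}}

```text
clock: 2.7
position: [0.5018, -0.3483, 0.0403]
tcp_rot: [[0.022, 1.0, -0.005], [1.0, -0.022, 0.004], [0.004, -0.005, -1.0]]
force: [-0.4, -0.6, 0.3]
opening: 0.0847
finger_force: 0.0
```

Call:
{"method": "send_rows", "body": {
  "motion": [
    [0,0,0,0,45],
    [0,0,0,0,45],
    [0,0,0,0,45],
    [0,0,0,0,45],
    [0,0,0,0,45]
  ]
}}

```text
clock: 3.32
position: [0.5041, -0.3504, 0.046]
tcp_rot: [[0.021, 1.0, 0.003], [1.0, -0.021, -0.003], [-0.003, 0.003, -1.0]]
force: [-2.7, 1.6, 9.7]
opening: 0.0532
finger_force: 30.1
```

```bash
python3 - <<'E'
from wr import *
o=dict(r.get_obs());o["position"]=[.5013,-.317,.2014]
w=cv2.imread("pics/w1.png");k=((w.max(2)<45)*255).astype(np.uint8)
for c in blobs(k,(215,155,310,248),300):
    e=cv2.fitEllipse(cv2.convexHull(c));print("far",e,wz(e[0],o,.004).round(4))
print(plan((.42,-.27,.12)),r.get_obs()["opening"],r.get_obs()["finger_force"])
E
```

```text
far ((267.3218078613281, 198.9514923095703), (61.91981887817383, 71.7152099609375), 115.66199493408203) [ 0.5134 -0.3513  0.004 ]
(array([ 0.261, -0.285, -0.248,  0.002]), array([ 0.5041, -0.3504,  0.046 ]), np.float64(-1.23), array([-42. ,  21.5,  91.3,  -0. ,  67. , -40.8]), 3.325) 0.053160976395518825 30.059034526348114
```

Call:
{"method": "send_rows", "body": {
  "motion": [
    [0,0,-0.12,0,45],
    [0.05,-0.05,-0.25,0,45],
    [0.16,-0.16,-0.25,0,45],
    [0.27,-0.28,-0.25,0,45],
    [0.27,-0.28,-0.25,0,45]
  ],
  "grip_force": 40
}}

```text
clock: 3.95
position: [0.4197, -0.2652, 0.1199]
tcp_rot: [[0.021, 1.0, 0.001], [1.0, -0.021, -0.001], [-0.001, 0.001, -1.0]]
force: [0.3, -0.6, -1.6]
opening: 0.0527
finger_force: 43.0
```

Call:
{"method": "send_rows", "body": {
  "motion": [
    [0,0,0.12,0,45],
    [0,0,0.22,0,45],
    [0,0,0.25,0,45],
    [0,0,0.26,0,45],
    [0,0,0.26,0,45]
  ]
}}

```text
clock: 4.58
position: [0.4217, -0.2674, 0.0422]
tcp_rot: [[0.021, 1.0, 0.001], [1.0, -0.021, -0.001], [-0.001, 0.001, -1.0]]
force: [-3.0, 2.4, 5.1]
opening: 0.0524
finger_force: 43.6
```

Call:
{"method": "send_rows", "body": {
  "motion": [
    [0,0,0,0,85],
    [0,0,0,0,85],
    [0,0,0,0,85],
    [0,0,-0.15,0,85],
    [0,0,-0.3,0,85]
  ]
}}

```text
clock: 5.2
position: [0.4209, -0.2667, 0.1314]
tcp_rot: [[0.022, 1.0, -0.001], [1.0, -0.022, 0.001], [0.001, -0.001, -1.0]]
force: [1.4, -1.2, -0.2]
opening: 0.0854
finger_force: 0.0
```

Call:
{"method": "send_rows", "body": {
  "motion": [
    [0,0,-0.2,0,85],
    [0.08,0.12,-0.35,0,85],
    [0.15,0.28,-0.4,0,85],
    [0.15,0.43,-0.4,0,85],
    [0.15,0.43,-0.4,0,85]
  ]
}}

```text
clock: 5.82
position: [0.553, -0.2241, 0.2494]
tcp_rot: [[0.02, 1.0, -0.001], [1.0, -0.02, 0.001], [0.001, -0.001, -1.0]]
force: [-0.1, 0.1, -1.0]
opening: 0.0853
finger_force: 0.0
```

```bash
python3 - <<'E'
from wr import *
print(plan((.556,-.164,.2)))
o=r.get_obs();w=capture("wrist");cv2.imwrite("pics/w2.png",w);t=capture("top");cv2.imwrite("pics/t2.png",t)
k=((w.min(2)>110)*255).astype(np.uint8)
for c in blobs(k,(0,0,512,384),200):
    e=cv2.fitEllipse(c);print(np.round(e[0],1),np.round(e[1],1),wz(e[0],o,.104).round(4),wz(e[0],o,.055).round(4))
k=((w.max(2)<45)*255).astype(np.uint8)
for c in blobs(k,(0,0,512,384),500):
    e=cv2.fitEllipse(cv2.convexHull(c));print("dark",np.round(e[0],1),np.round(e[1],1),wz(e[0],o,.004).round(4))
E
```

```text
(array([0.2  , 0.006, 0.165, 0.002]), array([ 0.553 , -0.2241,  0.2494]), np.float64(-1.13), array([-29.5,  11.3,  79.7,   0. ,  89.1, -28.3]), 5.825)
[502.4 363.3] [21.8 54.8] [ 1.0687 -0.6274  0.104 ] [ 1.1636 -0.717   0.055 ]
[149.4 206.3] [42.6 43.9] [ 0.445  -0.2447  0.104 ] [ 0.4247 -0.2636  0.055 ]
[335.4 150.1] [29.8 31.4] [ 0.6265 -0.1922  0.104 ] [ 0.6398 -0.2014  0.055 ]
[259.5 119. ] [54.1 54.7] [ 0.5567 -0.1634  0.104 ] [ 0.5571 -0.1673  0.055 ]
dark [274.6 345.4] [254.7 509.3] [ 0.5782 -0.5516  0.004 ]
dark [258.  110.8] [75.4 76.4] [ 0.5558 -0.1612  0.004 ]
```

View pics/w2.png

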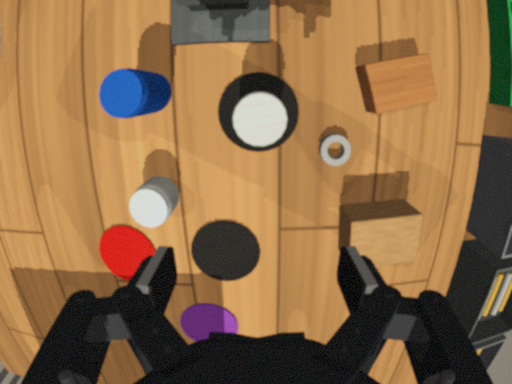

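The wrist view shows the oil tin top at (260,119), the empty far pad at (226,250), and the parked grease upright at (152,205).

Call:
{"method": "send_rows", "body": {
  "motion": [
    [0.2,0.01,0.05,0,85],
    [0.2,0.01,0.2,0,85],
    [0.2,0.01,0.38,0,85],
    [0.2,0.01,0.58,0,85],
    [0.2,0.01,0.58,0,85]
  ]
}}

```text
clock: 6.55
position: [0.5526, -0.1641, 0.0734]
tcp_rot: [[0.022, 1.0, -0.006], [1.0, -0.022, 0.003], [0.002, -0.006, -1.0]]
force: [-0.3, 0.0, 0.7]
opening: 0.0848
finger_force: 0.0
```

Call:
{"method": "send_rows", "body": {
  "motion": [
    [0,0,0,0,45],
    [0,0,0,0,45],
    [0,0,0,0,45],
    [0,0,0,0,45],
    [0,0,0,0,45]
  ],
  "grip_force": 40
}}

```text
clock: 7.18
position: [0.5564, -0.1654, 0.0794]
tcp_rot: [[0.022, 1.0, 0.004], [1.0, -0.022, -0.002], [-0.002, 0.004, -1.0]]
force: [-1.2, 0.3, 11.9]
opening: 0.0511
finger_force: 39.9
```

```bash
python3 - <<'E'
from wr import *
o=dict(r.get_obs());print(o["opening"],o["finger_force"],np.round(o["position"],4))
q=dict(o);q["position"]=[.553,-.2241,.2494]
w=cv2.imread("pics/w2.png");k=((w.max(2)<60)*255).astype(np.uint8)
for c in blobs(k,(180,213,268,285),300):
    e=cv2.fitEllipse(c);print("far",e,wz(e[0],q,.004).round(4))
t=cv2.imread("pics/t2.png");k=((t.max(2)<60)*255).astype(np.uint8)
for c in blobs(k,(327,202,361,234),100):
    e=cv2.fitEllipse(c);print("far top",e,onz("top",e[0],.004).round(4))
print(plan((.506,-.356,.14)))
E
```

```text
0.051085897925667874 39.88617242546752 [ 0.5564 -0.1654  0.0794]
far ((225.1077117919922, 250.0727996826172), (56.68541717529297, 65.02286529541016), 100.6508560180664) [ 0.5068 -0.3516  0.004 ]
far top ((349.6217041015625, 221.53907775878906), (11.130125045776367, 25.91571617126465), 28.074134826660156) [ 0.49   -0.3778  0.004 ]
(array([-0.639, -0.154, -0.201,  0.002]), array([ 0.5564, -0.1654,  0.0794]), np.float64(-1.23), array([-24.1,  15.9,  94.5,  -0. ,  69.4, -22.9]), 7.175)
```

Call:
{"method": "send_rows", "body": {
  "motion": [
    [0,0,-0.12,0,45],
    [-0.05,-0.01,-0.24,0,45],
    [-0.24,-0.05,-0.24,0,45],
    [-0.43,-0.1,-0.24,0,45],
    [-0.63,-0.15,-0.24,0,45]
  ]
}}

```text
clock: 7.8
position: [0.5058, -0.3544, 0.1503]
tcp_rot: [[0.021, 1.0, 0.002], [1.0, -0.021, -0.002], [-0.002, 0.002, -1.0]]
force: [1.0, 0.6, -2.3]
opening: 0.0507
finger_force: 43.6
```

Call:
{"method": "send_rows", "body": {
  "motion": [
    [0,0,0.0,0,45],
    [0,0,0.1,0,45],
    [0,0,0.2,0,45],
    [0,0,0.236,0,45],
    [0,0,0.236,0,45]
  ]
}}

```text
clock: 8.43
position: [0.5069, -0.3527, 0.0793]
tcp_rot: [[0.021, 1.0, 0.001], [1.0, -0.021, -0.001], [-0.001, 0.001, -1.0]]
force: [0.6, 0.1, -2.3]
opening: 0.051
finger_force: 44.7
```

Call:
{"method": "send_rows", "body": {
  "motion": [
    [0,0,0,0,45],
    [0,0,0,0,85],
    [0,0,0,0,85],
    [0,0,0,0,85],
    [0,0,-0.1,0,85]
  ]
}}

```text
clock: 9.05
position: [0.5054, -0.352, 0.1059]
tcp_rot: [[0.022, 1.0, -0.003], [1.0, -0.022, 0.003], [0.002, -0.003, -1.0]]
force: [-0.3, -0.1, -0.2]
opening: 0.085
finger_force: 0.0
```

Call:
{"method": "send_rows", "body": {
  "motion": [
    [0,0,-0.15,0,85],
    [0,0,-0.3,0,85],
    [0.14,-0.13,-0.45,0,85],
    [0.28,-0.27,-0.45,0,85],
    [0.28,-0.27,-0.45,0,85]
  ]
}}

```text
clock: 9.68
position: [0.4254, -0.265, 0.2439]
tcp_rot: [[0.021, 1.0, 0.002], [1.0, -0.021, -0.001], [-0.001, 0.002, -1.0]]
force: [0.5, -0.1, 0.3]
opening: 0.0847
finger_force: 0.0
```

```bash
python3 - <<'E'
from wr import *
o=r.get_obs();w=capture("wrist");cv2.imwrite("pics/w3.png",w);t=capture("scene");cv2.imwrite("pics/s3.png",t)
print(plan((.424,-.265,.04)))
k=((w.min(2)>110)*255).astype(np.uint8)
for c in blobs(k,(0,0,512,384),200):
    e=cv2.fitEllipse(c);print(np.round(e[0],1),np.round(e[1],1),wz(e[0],o,.104).round(4),wz(e[0],o,.055).round(4))
cv2.imwrite("pics/v3.png",np.hstack([w,t])[:, :][:, ::1] if 0 else cv2.resize(np.hstack([w,t]),(800,300)))
E
```

```text
(array([ 0.006, -0.011,  0.677,  0.002]), array([ 0.4269, -0.2667,  0.2432]), np.float64(-1.22), array([-40.8,   0.2,  92.6,  -0. ,  87.2, -39.5]), 9.775)
[503.2 375.9] [16.  22.8] [ 0.9803 -0.7276  0.104 ] [ 1.0846 -0.8303  0.055 ]
[203.7 316.5] [12.3 46.1] [ 0.3606 -0.4234  0.104 ] [ 0.3481 -0.4687  0.055 ]
[328.7 258.8] [32.3 49.7] [ 0.4991 -0.346   0.104 ] [ 0.5127 -0.3767  0.055 ]
[252.8 172.2] [47.1 48.7] [ 0.4226 -0.2519  0.104 ] [ 0.4218 -0.265   0.055 ]
[427.6 121.9] [24.7 29.9] [ 0.5939 -0.2024  0.104 ] [ 0.6254 -0.206   0.055 ]
[21.1 39.5] [ 38.8 103.7] [ 0.1763 -0.0927  0.104 ] [ 0.129  -0.0757  0.055 ]
```

View pics/v3.png

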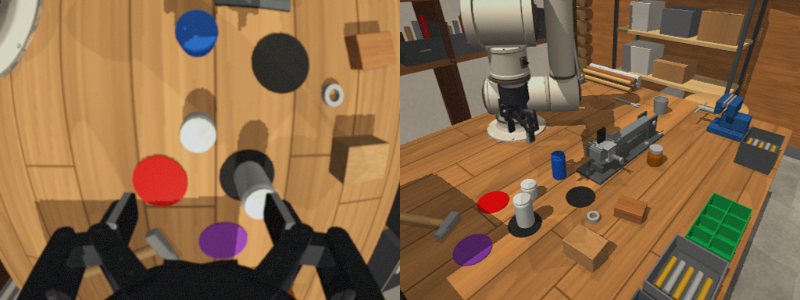

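The oil stands upright inside the far pad. The grease is at (0.422,-0.265). Next I'll pick it up and carry it to the near pad at (0.556,-0.162).

Call:
{"method": "send_rows", "body": {
  "motion": [
    [0,-0.01,0.15,0,85],
    [0,-0.01,0.33,0,85],
    [0,-0.01,0.5,0,85],
    [0,-0.01,0.675,0,85],
    [0,-0.01,0.675,0,85]
  ]
}}

```text
clock: 10.4
position: [0.4229, -0.2662, 0.0367]
tcp_rot: [[0.022, 1.0, -0.005], [1.0, -0.022, 0.005], [0.004, -0.006, -1.0]]
force: [-0.4, -0.5, 1.1]
opening: 0.0853
finger_force: 0.0
```

Call:
{"method": "send_rows", "body": {
  "motion": [
    [0,0,0,0,45],
    [0,0,0,0,45],
    [0,0,0,0,45],
    [0,0,0,0,45],
    [0,0,0,0,45]
  ]
}}

```text
clock: 11.02
position: [0.425, -0.2679, 0.0425]
tcp_rot: [[0.021, 1.0, 0.003], [1.0, -0.021, -0.003], [-0.003, 0.003, -1.0]]
force: [-2.1, 0.1, 8.9]
opening: 0.0525
finger_force: 39.9
```

```bash
python3 - <<'E'
from wr import *
o=r.get_obs();print(plan((.556,-.162,.12)),o["opening"],o["finger_force"])
w=cv2.imread("pics/w3.png");k=((w.max(2)<60)*255).astype(np.uint8);q=dict(o);q["position"]=[.4262,-.266,.2436]
for c in blobs(k,(310,30,402,125),300):
    e=cv2.fitEllipse(c);print("near",e,wz(e[0],q,.004).round(4))
E
```

```text
(array([ 0.362,  0.43 , -0.258,  0.002]), array([ 0.425 , -0.2679,  0.0425]), np.float64(-1.23), array([-41. ,   9.8, 107. ,  -0. ,  63. , -39.8]), 11.025) 0.05250907709652027 39.93323642760515
near ((358.3128967285156, 80.45310974121094), (69.36206817626953, 74.99331665039062), 155.00465393066406) [ 0.5543 -0.1642  0.004 ]
```

Call:
{"method": "send_rows", "body": {
  "motion": [
    [0,0,-0.12,0,45],
    [0,0.05,-0.25,0,45],
    [0.06,0.2,-0.25,0,45],
    [0.2,0.33,-0.25,0,45],
    [0.355,0.43,-0.25,0,45]
  ]
}}

```text
clock: 11.65
position: [0.5571, -0.1624, 0.1168]
tcp_rot: [[0.022, 1.0, 0.002], [1.0, -0.022, -0.001], [-0.001, 0.002, -1.0]]
force: [0.6, -0.8, -1.8]
opening: 0.0524
finger_force: 43.5
```

Call:
{"method": "send_rows", "body": {
  "motion": [
    [0,0,0.0,0,45],
    [0,0,0.1,0,45],
    [0,0,0.2,0,45],
    [0,0,0.234,0,45],
    [0,0,0.234,0,45]
  ]
}}

```text
clock: 12.28
position: [0.5554, -0.164, 0.0462]
tcp_rot: [[0.022, 1.0, 0.001], [1.0, -0.022, -0.001], [-0.001, 0.001, -1.0]]
force: [-0.6, 0.1, -2.3]
opening: 0.0522
finger_force: 45.5
```

Call:
{"method": "send_rows", "body": {
  "motion": [
    [0,0,0,0,45],
    [0,0,0,0,85],
    [0,0,0,0,85],
    [0,0,0,0,85],
    [0,0,-0.1,0,85]
  ]
}}

```text
clock: 12.9
position: [0.5542, -0.1628, 0.0733]
tcp_rot: [[0.021, 1.0, -0.004], [1.0, -0.021, 0.001], [0.001, -0.004, -1.0]]
force: [0.5, -0.8, 0.4]
opening: 0.085
finger_force: 0.0
```

Call:
{"method": "send_rows", "body": {
  "motion": [
    [0,0,-0.15,0,85],
    [0,0,-0.3,0,85],
    [0,0,-0.5,0,85],
    [0.1,-0.1,-0.55,0,85],
    [0.1,-0.1,-0.55,0,85]
  ]
}}

```text
clock: 13.52
position: [0.5253, -0.1314, 0.2419]
tcp_rot: [[0.02, 1.0, 0.003], [1.0, -0.02, -0.001], [-0.001, 0.003, -1.0]]
force: [0.5, 0.5, 0.5]
opening: 0.0848
finger_force: 0.0
```

```bash
python3 - <<'E'
from wr import *
o=r.get_obs();w=capture("wrist");cv2.imwrite("pics/w4.png",w);t=capture("scene");cv2.imwrite("pics/s4.png",t)
print(plan((.511,-.001,.25)))
cv2.imwrite("pics/v4.png",cv2.resize(np.hstack([w,t[40:360,:]]) if 0 else np.hstack([w,t]),(800,300)))
k=((w.max(2)<45)*255).astype(np.uint8)
for c in blobs(k,(0,0,512,230),60):
    R=cv2.minAreaRect(c);print(np.round(R[0],1),np.round(R[1],1),wz(R[0],o,.177).round(4),wz(R[0],o,.004).round(4))
E
```

```text
(array([ 0.437, -0.059, -0.034,  0.002]), array([ 0.526 , -0.1325,  0.2399]), np.float64(-1.21), array([-22.3,   5. ,  87.9,  -0. ,  87. , -21.1]), 13.625)
[252.3 195. ] [37.  15.4] [ 0.523 -0.114  0.177] [ 0.5198 -0.1744  0.004 ]
[287.4 168.8] [66.  40.1] [ 0.546  -0.0966  0.177 ] [ 0.5643 -0.1408  0.004 ]
[234.  28.] [56. 18.] [ 0.5143 -0.0066  0.177 ] [0.503  0.0335 0.004 ]
```

View pics/v4.png

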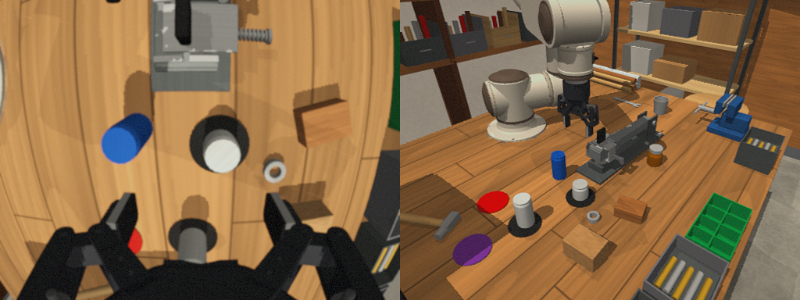

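Both tins are upright and on their pads. In the wrist view the tab is at about (234,28). I'll move toward it for a closer look.

Call:
{"method": "send_rows", "body": {
  "motion": [
    [0.12,-0.03,-0.05,0,85],
    [0.24,-0.055,-0.05,0,85],
    [0.24,-0.055,-0.05,0,85],
    [0.24,-0.055,-0.05,0,85]
  ]
}}

```text
clock: 14.12
position: [0.5113, -0.0607, 0.2541]
tcp_rot: [[0.021, 1.0, -0.001], [1.0, -0.021, -0.0], [-0.0, -0.001, -1.0]]
force: [1.3, -0.4, 0.6]
opening: 0.0851
finger_force: 0.0
```

```bash
python3 - <<'E'
from wr import *
o=r.get_obs();w=capture("wrist");cv2.imwrite("pics/w5.png",w)
print(plan((.511,-.001,.155)))
k=((w.max(2)<40)*255).astype(np.uint8)
for c in blobs(k,(0,0,512,250),60):
    x,y,a,b=cv2.boundingRect(c);R=cv2.minAreaRect(c);print((x,y,a,b),np.round(R,1) if 0 else R,wz((x+a/2,y+b),o,.177).round(4),wz(R[0],o,.177).round(4))
E
```

```text
(array([ 0.2  , -0.005,  0.331,  0.002]), array([ 0.5113, -0.0609,  0.2542]), np.float64(-1.26), array([-15.4,   1.4,  90. ,  -0. ,  88.6, -14.1]), 14.175)
(267, 198, 49, 30) ((290.6436462402344, 211.98252868652344), (27.905784606933594, 48.57426834106445), 87.45519256591797) [ 0.5367 -0.0739  0.177 ] [ 0.5358 -0.0611  0.177 ]
(151, 0, 20, 56) ((160.8275909423828, 27.431034088134766), (17.440441131591797, 55.844642639160156), 3.3664605617523193) [0.4498 0.0519 0.177 ] [0.45   0.0722 0.177 ]
```

View pics/w5.png

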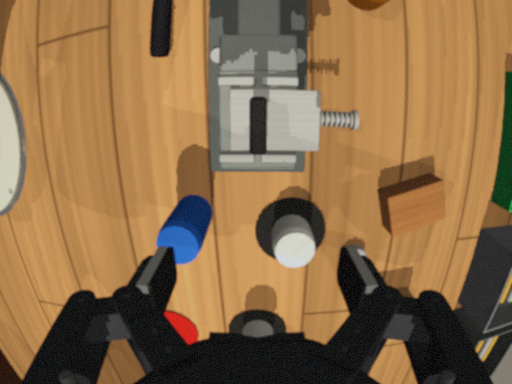

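The tab is at (258,125), centred in x between the fingers. I'll partly close, move over it, descend and grip.

Call:
{"method": "send_rows", "body": {
  "motion": [
    [0.1,0.0,0,0,50],
    [0.2,0.0,0,0,50],
    [0.2,0.0,0.1,0,50],
    [0.2,0.0,0.2,0,50],
    [0.2,0.0,0.26,0,50]
  ]
}}

```text
clock: 14.8
position: [0.5122, -0.0009, 0.1751]
tcp_rot: [[0.022, 1.0, -0.002], [1.0, -0.022, 0.0], [0.0, -0.002, -1.0]]
force: [0.6, -0.7, -0.7]
opening: 0.05
finger_force: 0.0
```

Call:
{"method": "send_rows", "body": {
  "motion": [
    [0,0,0.03,0,50],
    [0,0,0.065,0,50],
    [0,0,0.065,0,50],
    [0,0,0.065,0,50]
  ]
}}

```text
clock: 15.3
position: [0.5126, -0.0003, 0.1579]
tcp_rot: [[0.021, 1.0, 0.001], [1.0, -0.021, -0.0], [-0.0, 0.001, -1.0]]
force: [0.2, 0.1, 1.4]
opening: 0.05
finger_force: 0.0
```

```bash
python3 - <<'E'
from wr import *
o=r.get_obs();print(plan((.511,-.001,.157)),o["opening"],np.round(o["force"],1))
w=capture("wrist");t=capture("scene")[100:250,180:380]
cv2.imwrite("pics/v6.png",np.hstack([cv2.resize(w,(400,300)),cv2.resize(t,(400,300))]))
E
```

```text
(array([-0.002, -0.005,  0.003,  0.002]), array([ 5.126e-01, -3.000e-04,  1.579e-01]), np.float64(-1.23), array([-8.6,  4.2, 98.5, -0. , 77.3, -7.4]), 15.3) 0.05004741614791656 [0.2 0.1 1.4]
```

View pics/v6.png

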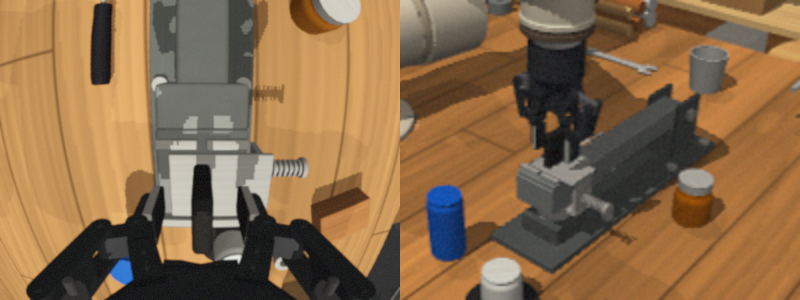

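The tab sits midway between the fingers, so I'll grip it firmly.

Call:
{"method": "send_rows", "body": {
  "motion": [
    [0,0,0,0,2],
    [0,0,0,0,2],
    [0,0,0,0,2],
    [0,0,0,0,2],
    [0,0,0,0,2]
  ],
  "grip_force": 80
}}

```text
clock: 16.02
position: [0.5132, -0.0003, 0.1577]
tcp_rot: [[0.022, 1.0, 0.002], [1.0, -0.022, -0.0], [-0.0, 0.002, -1.0]]
force: [8.7, 0.7, -0.5]
opening: 0.0111
finger_force: 79.1
```

Call:
{"method": "send_rows", "body": {
  "motion": [
    [0,0.02,0,0,2],
    [0,0.04,0,0,2],
    [0,0.05,0,0,2],
    [0,0.05,0,0,2]
  ]
}}

```text
clock: 16.52
position: [0.5272, -0.0006, 0.1576]
tcp_rot: [[0.022, 1.0, -0.001], [1.0, -0.022, -0.0], [-0.0, -0.001, -1.0]]
force: [-8.7, -0.7, 9.1]
opening: 0.0109
finger_force: 80.5
```

Call:
{"method": "send_rows", "body": {
  "motion": [
    [0,0.015,0,0,2],
    [0,0.03,0,0,2],
    [0,0.03,0,0,2],
    [0,0.03,0,0,2]
  ]
}}

```text
clock: 17.02
position: [0.5355, -0.0008, 0.1576]
tcp_rot: [[0.021, 1.0, -0.003], [1.0, -0.021, -0.0], [-0.0, -0.003, -1.0]]
force: [-13.9, -0.2, 12.2]
opening: 0.0109
finger_force: 81.4
```

Call:
{"method": "send_rows", "body": {
  "motion": [
    [0,0.012,0,0,2],
    [0,0.012,0,0,2],
    [0,0.012,0,0,2]
  ]
}}

```text
clock: 17.4
position: [0.536, -0.0008, 0.1574]
tcp_rot: [[0.021, 1.0, -0.01], [1.0, -0.021, -0.0], [-0.0, -0.01, -1.0]]
force: [-48.7, -1.0, 29.9]
opening: 0.0111
finger_force: 83.9
```

The latch is at its stop, shown by the force jump. I'll relax slightly and lift along the arc.

Call:
{"method": "send_rows", "body": {
  "motion": [
    [0,-0.009,0,0,2],
    [0,-0.009,0,0,2],
    [0,-0.009,-0.02,0,2],
    [0.01,-0.009,-0.042,0,2],
    [0.022,-0.009,-0.085,0,2]
  ],
  "grip_force": 90
}}

```text
clock: 18.02
position: [0.5357, 0.0054, 0.1812]
tcp_rot: [[0.022, 1.0, -0.006], [1.0, -0.022, -0.001], [-0.001, -0.006, -1.0]]
force: [-12.4, -1.9, -9.7]
opening: 0.0109
finger_force: 88.0
```

```bash
python3 - <<'E'
from wr import *
o=r.get_obs();print(np.round(o["position"],4),np.round(o["force"],1),o["opening"],np.round(o["ft_torque"],2))
E
```

```text
[0.5357 0.0054 0.1812] [-12.4  -1.9  -9.7] 0.010873723525945693 [-1.13  1.79 -0.18]
```

Call:
{"method": "send_rows", "body": {
  "motion": [
    [0.014,0,-0.041,0,2],
    [0.028,0,-0.082,0,2],
    [0.045,0,-0.122,0,2],
    [0.063,0,-0.162,0,2],
    [0.073,0,-0.182,0,2]
  ]
}}

```text
clock: 18.65
position: [0.5363, 0.0278, 0.2364]
tcp_rot: [[0.021, 1.0, -0.006], [1.0, -0.021, -0.001], [-0.001, -0.006, -1.0]]
force: [-14.0, -1.8, -8.8]
opening: 0.0112
finger_force: 88.1
```

Call:
{"method": "send_rows", "body": {
  "motion": [
    [0.015,0,-0.03,0,2],
    [0.031,0,-0.057,0,2],
    [0.031,0,-0.057,0,2],
    [0.031,0,-0.057,0,2],
    [0.031,0,-0.057,0,2]
  ]
}}

```text
clock: 19.27
position: [0.5365, 0.0369, 0.253]
tcp_rot: [[0.022, 1.0, -0.006], [1.0, -0.022, -0.001], [-0.001, -0.006, -1.0]]
force: [-14.9, -1.9, -8.9]
opening: 0.0109
finger_force: 88.4
```

```bash
python3 - <<'E'
from wr import *
o=r.get_obs();print(np.round(o["position"],4),np.round(o["force"],1),o["opening"],o["clock"],np.round(o["ft_torque"],2))
t=capture("scene");w=capture("top")
cv2.imwrite("pics/v7.png",np.hstack([cv2.resize(t[80:320,100:420],(400,300)),cv2.resize(w[130:280,190:390],(400,300))]))
E
```

```text
[0.5365 0.0369 0.253 ] [-14.9  -1.9  -8.9] 0.01089974350346302 19.275 [-0.79  1.87 -0.2 ]
```

View pics/v7.png

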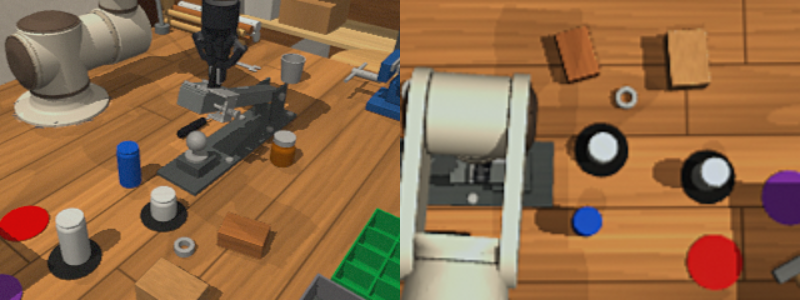

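The coupler hangs clear of the ball, and both tins are centred on their pads. The tool has risen 96 mm, so the coupler is about 99 mm up. I'll hold still briefly and hand in.

Call:
{"method": "send_rows", "body": {
  "motion": [
    [0,0,-0.002,0,2],
    [0,0,-0.002,0,2],
    [0,0,-0.002,0,2],
    [0,0,-0.002,0,2]
  ]
}}

```text
clock: 19.88
position: [0.5365, 0.0371, 0.2534]
tcp_rot: [[0.021, 1.0, -0.006], [1.0, -0.021, -0.0], [-0.0, -0.006, -1.0]]
force: [-14.4, 0.6, -10.7]
opening: 0.011
finger_force: 88.0
```

```bash
python3 - <<'E'
from bench import r,order
o=r.get_obs();print(o["position"],o["force"],o["opening"],abs(o["dq"]).max() if hasattr(o["dq"],"max") else o["dq"])
print(order.job_done())
E
```

```text
[0.53649726 0.03708325 0.25340407] [-14.38546664   0.60787617 -10.72133837] 0.011044472392543555 0.12067089649632143
the job is handed in; nothing more can be done
None
```

I handed the job in at about 20 s: the grease stands on the near pad and the oil on the far pad, both upright, and the latch was pulled to its stop, with the arm holding the drawbar steady by the latch and the coupler about 10 cm above its seat.

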